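# Gauge the connector shells and sort them

### The arm

A 7-joint arm with a two-finger parallel gripper is mounted at the origin on the work surface. World frame = base frame: x ahead of the robot, y to its left, z up, the work surface at z = 0. Lengths are in mm, angles in rad, forces in N, time in s.
With the tool pointing down it reaches from about 425 to 950 mm from the base axis. Payload 16.7 kg.
Tool frame: the origin (TCP) lies midway between the tips of the shut fingers; the grasp point (between the pads) lies ctrl.hold_point_z behind it (ctrl.hold_point_z is the distance from the TCP to the grasp point, in mm); y points along the fingers, x is the direction in which the jaws open and shut, and the axes are right-handed (so a half turn about y gives the same grasp; the last joint's range is limited). The gripper opens to 94 mm and grips with 3 to 60 N. Pads are 16 mm wide; open, the fingers measure 119 mm over their backs; the gripper's body (75 mm by 177 mm) begins 78 mm behind the grasp point.
Start: joints at [1.008, 0.426, 0.074, 1.606, -0.034, 1.111, -0.067], TCP at [270.759, -618.275, 205.467] pointing down, gripper open.
Joint ranges: [-2.85, 2.85], [-0.5, 2.14], [-1.23, 1.37], [0.21, 2.46], [-1.02, 4.16], [0.16, 2.05], [-2.73, 2.73]. Speed limits (rad/s): [1.89, 1.89, 2.39, 2.39, 3.01, 3.01, 3.01].

### API

Orientations are given as a unit quaternion [x, y, z, w].
In Python, from cell import telemetry, read_camera, close_job, ctrl gives the robot as it stands.
- The arm moves only by the tool arm_command, never from a script. Its argument "motion" is a list of rows, each a list of 5 numbers: the opening, from -1 (shut) to 1 (fully open), then the shift along the world's x, y, z in m, then the turn about the world's z in rad. In form: [[hand, x, y, z, roll], ...]. A call has 1 to 10 rows; each row is the pose to reach, as a shift and turn from the pose commanded when the call began; what a row does not reach only later rows make up. A row lasts 1/10 s, in which the tool goes at most 50 mm and 8.59 degrees, less where a joint would pass 70% of its speed; a pose out of reach is approached as far as the arm can. A call with a gripper value outside its range is refused whole. The fingers move at their own pace and stop on an object; the grip force is fixed at half the most. Time passes only in rows, so rows that repeat a pose let the fingers close. It gives the time, the measured TCP pose, the force and the opening at its end, in the units of the state.
- telemetry.sense(): the state, without advancing time (a new reading comes with each control period).
- read_camera(name): name is "scene" or "top" or "wrist"; returns a dict with "img" (480x640x3 uint8, red, green, blue), "camera_matrix" (3x3 intrinsics, pixels), "dist_coeffs" ([k1, k2, p1, p2, k3] as OpenCV has them; the pictures are not rectified), "rvec" (rotation vector, rad) and "tvec" (3), from world to camera coordinates, as OpenCV has them. Camera axes: x right, y down, z forward; pixel columns grow to the right and rows downward; lengths in mm; the calibration is good to about 2 mm. A picture is of the moment at which its call begins. There is no depth.
- close_job(): hands the job in, once; it reports no verdict.
The state is a dict: "t": time; "qpos": joint angles; "joint_velocities": joint speeds; "effort": joint torques, N m; "tcp_pos": TCP position; "ee_rot": TCP orientation; "force": force on the tool from outside, world axes, zero at the start; "ft_torque": the same for the moment, N m; "opening": opening from 0.0 (shut) to 1.0 (fully open).
Only numpy, scipy, OpenCV 4.12 (cv2) and the standard library are available. Lean on these libraries where they do the work, as an engineer would, in place of code of your own. Each camera call takes 0.05 s, during which the arm holds its last target.

### The job

Check the three connector shells with the plug gauge, one at a time: try the gauge in a shell's bore without forcing it, then slide that shell along the bench, without lifting it, fully into its bay before you gauge the next one, into the low-walled bay if the plug goes all the way in until its collar meets the rim, into the high-walled bay if the plug stops short. Leave all shells standing upright in their bays, put the gauge back in its stand, and do not disturb the other things on the bench.

Things in the scene. Friction and masses are not known exactly. Their poses are not given: they have to be found in the camera images.
- shell_a_mid (a point): one of three like connector shells, loose, upright, 240 g, 52 mm high; barrel 46 mm across, foot flange 62 mm across and 6 mm high, ring 53 mm across up to 21 mm. Bore 30 mm, with an inner step (to 20 mm) 16 to 40 mm below the rim, redrawn every time and hidden: deeper than the 28 mm plug if the shell is good, else it stops the plug short. Point: on the axis, half-way up, 26 mm below the rim; z up
- shell_b_mid (a point): one of three like connector shells, loose, upright, 240 g, 52 mm high; barrel 46 mm across, foot flange 62 mm across and 6 mm high, ring 53 mm across up to 21 mm. Bore 30 mm, with an inner step (to 20 mm) 16 to 40 mm below the rim, redrawn every time and hidden: deeper than the 28 mm plug if the shell is good, else it stops the plug short. Point: on the axis, half-way up, 26 mm below the rim; z up
- shell_c_mid (a point): one of three like connector shells, loose, upright, 240 g, 52 mm high; barrel 46 mm across, foot flange 62 mm across and 6 mm high, ring 53 mm across up to 21 mm. Bore 30 mm, with an inner step (to 20 mm) 16 to 40 mm below the rim, redrawn every time and hidden: deeper than the 28 mm plug if the shell is good, else it stops the plug short. Point: on the axis, half-way up, 26 mm below the rim; z up
- gauge_handle (a point): plug gauge, loose, 260 g, standing plug down in its stand: steel plug 28 mm across and 28 mm long with a 2.5 mm bevelled end, then a collar 40 mm across and 6 mm thick, then a round dark handle 24 mm across and 70 mm long. Point: middle of the handle, 41 mm above the collar's underside, 69 mm above the plug's end; z to the handle end
- gauge_tip (a point): the centre of the end face of the gauge's plug (69 mm below the middle of the handle); z towards the handle. In a bore it can drag the shell along; with it lifted 5 mm off whatever stopped it the shell slides without tipping, pressed down it tips the shell
- stand_hole (a point): the gauge's stand: a fixed wooden block 76 x 76 mm, 50 mm high, with an upright through hole 34 mm in diameter; the gauge hangs in it by its collar. This point: the centre of the hole at the block's top face
- bay_low: LOW-walled bay, aluminium, for shells that pass. Fixed folded-sheet bay: back and side walls 16 mm high, 4 mm thick, open at its -x end with no sill, so shells slide straight in on the bench. Inside 128 mm deep (x) by 136 mm wide (y): room for all three shells, two at the back and one in front. Origin: middle of its floor; x to the back wall
- bay_high: HIGH-walled bay, dark steel, for shells that fail. Fixed folded-sheet bay: back and side walls 45 mm high, 4 mm thick, open at its -x end with no sill, so shells slide straight in on the bench. Inside 128 mm deep (x) by 136 mm wide (y): room for all three shells, two at the back and one in front. Origin: middle of its floor; x to the back wall
- plug_mid (a point): bystander: a loose cable plug standing upright, 47 mm in diameter, 90 mm high; its middle. Leave alone
- jar_mid (a point): bystander: a loose lidded jar, 56 mm in diameter, 75 mm high; its middle. Leave alone
- driver: bystander: a loose screwdriver lying down, 190 mm long. Leave alone
Things that resemble listed ones, but are neither listed nor needed, are in the scene too. Leave any pink look-alike of the part that bears gauge_handle alone. Leave any turquoise look-alike of the part that bears shell_b_mid alone.

How it is judged (in metres and radians):
On the way, in this order (a step that is already met when the one before it is completed fails the run):
1. the gauge's plug is at least 10 mm down the bore of a first shell (((z of gauge_tip in the frame of shell_a_mid below 0.016 m and horizontal distance between gauge_tip and shell_a_mid below 0.006 m) or (z of gauge_tip in the frame of shell_b_mid below 0.016 m and horizontal distance between gauge_tip and shell_b_mid below 0.006 m) or (z of gauge_tip in the frame of shell_c_mid below 0.016 m and horizontal distance between gauge_tip and shell_c_mid below 0.006 m))), for 0.1 s.
2. one shell stands in a bay and the plug is at least 10 mm down the bore of another ((((horizontal distance between shell_b_mid and bay_low below 0.065 m or horizontal distance between shell_b_mid and bay_high below 0.065 m) and (z of gauge_tip in the frame of shell_a_mid below 0.016 m and horizontal distance between gauge_tip and shell_a_mid below 0.006 m)) or ((horizontal distance between shell_c_mid and bay_low below 0.065 m or horizontal distance between shell_c_mid and bay_high below 0.065 m) and (z of gauge_tip in the frame of shell_a_mid below 0.016 m and horizontal distance between gauge_tip and shell_a_mid below 0.006 m)) or ((horizontal distance between shell_a_mid and bay_low below 0.065 m or horizontal distance between shell_a_mid and bay_high below 0.065 m) and (z of gauge_tip in the frame of shell_b_mid below 0.016 m and horizontal distance between gauge_tip and shell_b_mid below 0.006 m)) or ((horizontal distance between shell_c_mid and bay_low below 0.065 m or horizontal distance between shell_c_mid and bay_high below 0.065 m) and (z of gauge_tip in the frame of shell_b_mid below 0.016 m and horizontal distance between gauge_tip and shell_b_mid below 0.006 m)) or ((horizontal distance between shell_a_mid and bay_low below 0.065 m or horizontal distance between shell_a_mid and bay_high below 0.065 m) and (z of gauge_tip in the frame of shell_c_mid below 0.016 m and horizontal distance between gauge_tip and shell_c_mid below 0.006 m)) or ((horizontal distance between shell_b_mid and bay_low below 0.065 m or horizontal distance between shell_b_mid and bay_high below 0.065 m) and (z of gauge_tip in the frame of shell_c_mid below 0.016 m and horizontal distance between gauge_tip and shell_c_mid below 0.006 m)))), for 0.1 s.
3. two shells stand in bays and the plug is at least 10 mm down the bore of the third ((((horizontal distance between shell_b_mid and bay_low below 0.065 m or horizontal distance between shell_b_mid and bay_high below 0.065 m) and (horizontal distance between shell_c_mid and bay_low below 0.065 m or horizontal distance between shell_c_mid and bay_high below 0.065 m) and (z of gauge_tip in the frame of shell_a_mid below 0.016 m and horizontal distance between gauge_tip and shell_a_mid below 0.006 m)) or ((horizontal distance between shell_a_mid and bay_low below 0.065 m or horizontal distance between shell_a_mid and bay_high below 0.065 m) and (horizontal distance between shell_c_mid and bay_low below 0.065 m or horizontal distance between shell_c_mid and bay_high below 0.065 m) and (z of gauge_tip in the frame of shell_b_mid below 0.016 m and horizontal distance between gauge_tip and shell_b_mid below 0.006 m)) or ((horizontal distance between shell_a_mid and bay_low below 0.065 m or horizontal distance between shell_a_mid and bay_high below 0.065 m) and (horizontal distance between shell_b_mid and bay_low below 0.065 m or horizontal distance between shell_b_mid and bay_high below 0.065 m) and (z of gauge_tip in the frame of shell_c_mid below 0.016 m and horizontal distance between gauge_tip and shell_c_mid below 0.006 m)))), for 0.1 s.
At the end, for the whole second after the job is handed in: Each shell stands upright and still, its axis 19 mm or more inside its bay: low-walled if its step is deeper than 28 mm, high-walled if shallower (26 to 29.5 mm: either). The gauge hangs upright in its stand, within 5 mm of home (((z of shoulder_a_c0 in the frame of shell_a_mid above -0.0065 m and (x of shell_a_mid in the frame of bay_high above -0.045 m and horizontal distance between shell_a_mid and bay_high below 0.065 m and height (world z) of shell_a_mid below 0.031 m)) or (z of shoulder_a_c0 in the frame of shell_a_mid below -0.003 m and (x of shell_a_mid in the frame of bay_low above -0.045 m and horizontal distance between shell_a_mid and bay_low below 0.065 m and height (world z) of shell_a_mid below 0.031 m))) and ((z of shoulder_b_c0 in the frame of shell_b_mid above -0.0065 m and (x of shell_b_mid in the frame of bay_high above -0.045 m and horizontal distance between shell_b_mid and bay_high below 0.065 m and height (world z) of shell_b_mid below 0.031 m)) or (z of shoulder_b_c0 in the frame of shell_b_mid below -0.003 m and (x of shell_b_mid in the frame of bay_low above -0.045 m and horizontal distance between shell_b_mid and bay_low below 0.065 m and height (world z) of shell_b_mid below 0.031 m))) and ((z of shoulder_c_c0 in the frame of shell_c_mid above -0.0065 m and (x of shell_c_mid in the frame of bay_high above -0.045 m and horizontal distance between shell_c_mid and bay_high below 0.065 m and height (world z) of shell_c_mid below 0.031 m)) or (z of shoulder_c_c0 in the frame of shell_c_mid below -0.003 m and (x of shell_c_mid in the frame of bay_low above -0.045 m and horizontal distance between shell_c_mid and bay_low below 0.065 m and height (world z) of shell_c_mid below 0.031 m))) and angle between each of shell_a_mid, shell_b_mid, shell_c_mid's own z axis and vertical below 0.1 rad and linear speed of each of shell_a, shell_b, shell_c, gauge below 0.02 m/s and horizontal distance between gauge_tip and stand_hole below 0.01 m and z of gauge_tip in the frame of stand_hole below -0.023 m and angle between gauge_tip's own z axis and vertical below 0.12 rad); the robot touches nothing.
It fails at once if the gauge is forced: more than 100 N between it and a shell (contact force between gauge and shell_a above 100 N or contact force between gauge and shell_b above 100 N or contact force between gauge and shell_c above 100 N).
It fails at once if a shell is lifted more than 25 mm off the bench (height (world z) of any of shell_a_mid, shell_b_mid, shell_c_mid above 0.051 m).
It fails at once if a shell is tipped over (angle between any of shell_a_mid, shell_b_mid, shell_c_mid's own z axis and vertical above 0.6 rad).
It fails at once if a bystander is moved more than 30 mm (distance of any of plug_mid, jar_mid, driver from where it was at the start of the episode above 0.03 m).
It also fails if it takes over 72 s, if anything falls off the work surface, if the arm or the gripper's body presses on something with over 40 N, if the wrist force passes 120 N, or if a joint passes its speed limit or range.

## Working session

There is one attempt and no reset: what is moved stays moved. The work goes in short steps, Python scripts to look and compute and a tool call to move; the robot and the scene stay as the last step left them, time stands still between calls to the robot, and variables do not carry over. Pictures are saved under pics/ and viewed, and the job is handed in when it is done.

Besides the shell and the picture viewer there is one more tool, called after "Call:" as name(argument=value, ...) on one line, values as JSON. arm_command: Moves the arm, as the interface text tells. Its arguments: {"type":"object","properties":{"motion":{"type":"array"}},"required":["motion"]}

```bash
ls; mkdir -p pics
cat > h.py <<'E'
import numpy as np, cv2
from cell import telemetry, read_camera, close_job, ctrl
def shot(name,fn):
    c=read_camera(name); cv2.imwrite('pics/'+fn+'.png',cv2.cvtColor(c['img'],cv2.COLOR_RGB2BGR))
    np.savez('pics/'+fn+'.npz',**{k:np.array(v) for k,v in c.items()}); return c
def load(fn): return dict(np.load('pics/'+fn+'.npz'))
def cast(c,uv,z):
    K=np.array(c['camera_matrix'],float);d=np.array(c['dist_coeffs'],float)
    R,_=cv2.Rodrigues(np.array(c['rvec'],float)); t=np.array(c['tvec'],float).ravel()
    p=cv2.undistortPoints(np.array(uv,float).reshape(-1,1,2),K,d).reshape(-1,2)
    ray=np.c_[p,np.ones(len(p))]@R; o=-R.T@t
    s=(z-o[2])/ray[:,2]
    return o+ray*s[:,None]
def proj(c,P):
    return cv2.projectPoints(np.array(P,float).reshape(-1,3),np.array(c['rvec'],float),np.array(c['tvec'],float),np.array(c['camera_matrix'],float),np.array(c['dist_coeffs'],float))[0].reshape(-1,2)
E
python3 - <<'E'
from h import *
for n in['scene','top','wrist']:
    c=shot(n,n+'0'); R,_=cv2.Rodrigues(np.array(c['rvec'],float)); print(n,-R.T@np.array(c['tvec']).ravel(),R[2],c['camera_matrix'][0][0])
print(telemetry.sense()); print(ctrl.hold_point_z,[x for x in dir(ctrl) if x[0]!='_'])
E
```

```text
pics
scene [1046.00892023  126.68711365  710.52360327] [-0.65790561 -0.15796226 -0.73634784] 452.3810429589741
top [ 341.72049694   10.214792   1300.42954357] [ 0.12746672 -0.00385966 -0.99183534] 602.4030784784994
wrist [ 335.86980267 -590.34306497  383.68209291] [-0.22678209 -0.09796577 -0.96900598] 363.72359986180663
{'t': 0.15, 'qpos': array([ 1.00847626,  0.42660635,  0.07385002,  1.606468  , -0.03410772,
        1.11081833, -0.06706729]), 'joint_velocities': array([ 0.00022955, -0.00216109, -0.00020911, -0.00242836,  0.00168741,
       -0.00115438,  0.00054282]), 'effort': array([ 3.42158673e-03, -9.36276340e+01,  3.66932698e+00, -4.54427040e+01,
       -4.87512758e-02,  1.79683173e-02,  5.54919711e-05]), 'tcp_pos': array([ 270.6453656 , -617.97563682,  204.9207538 ]), 'ee_rot': array([-0.59167702,  0.38723095, -0.38659288,  0.59204429]), 'force': array([-0.16238292,  0.34070167, -0.09684117]), 'ft_torque': array([-0.0193032 ,  0.00639643, -0.0326261 ]), 'opening': 0.9957388507353685}
18.8 ['IKError', 'hold_point_z']
```

View pics/top0.png

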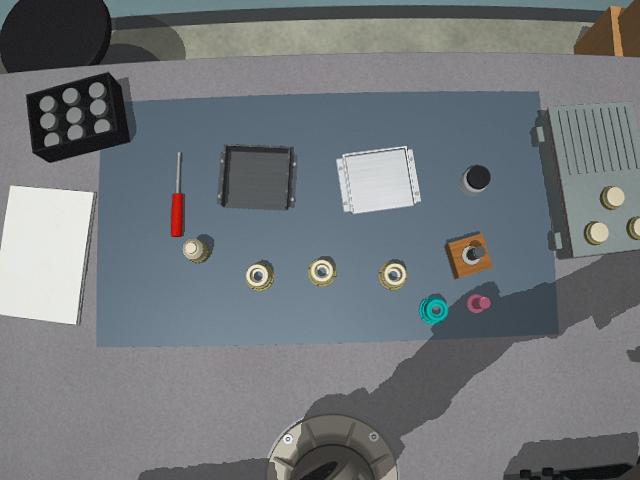

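View pics/scene0.png

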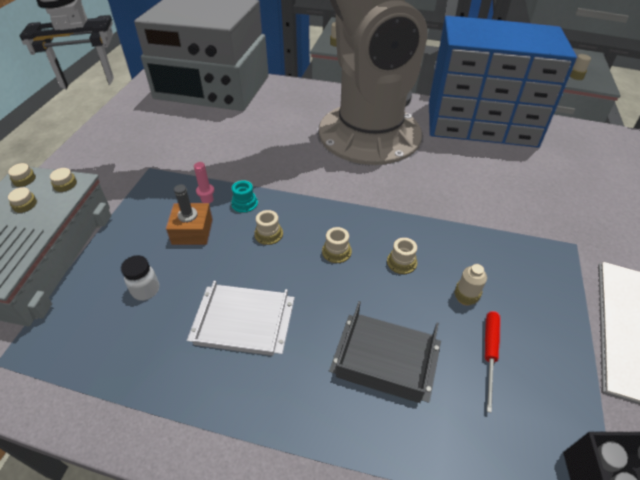

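View pics/wrist0.png

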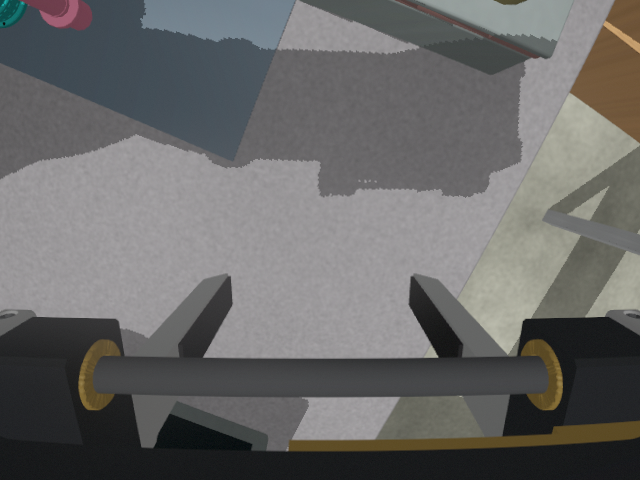

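Run:
```python
from scipy.spatial.transform import Rotation as R
print(R.from_quat([-0.59167702,  0.38723095, -0.38659288,  0.59204429]).as_matrix())
```

```text
[[ 4.01196273e-01 -4.71094778e-04  9.15991991e-01]
 [-9.15991523e-01  9.28499096e-04  4.01196546e-01]
 [-1.03949933e-03 -9.99999458e-01 -5.90084456e-05]]
```

Run:
```python
import cv2,numpy as np
a=cv2.imread('pics/top0.png'); b=cv2.imread('pics/scene0.png')
c=cv2.resize(a[225:335,225:500],None,fx=2.9,fy=2.9,interpolation=cv2.INTER_CUBIC); cv2.imwrite('pics/crop_top.png',c)
d=cv2.resize(b[155:315,160:500],None,fx=2.3,fy=2.3,interpolation=cv2.INTER_CUBIC); cv2.imwrite('pics/crop_sc.png',d)
```

```text
(no output)
```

View pics/crop_top.png

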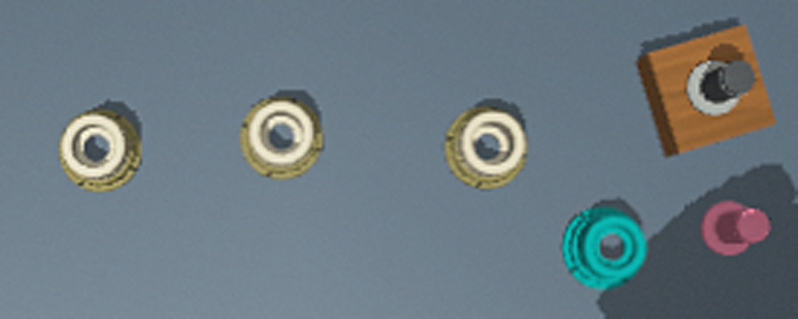

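View pics/crop_sc.png

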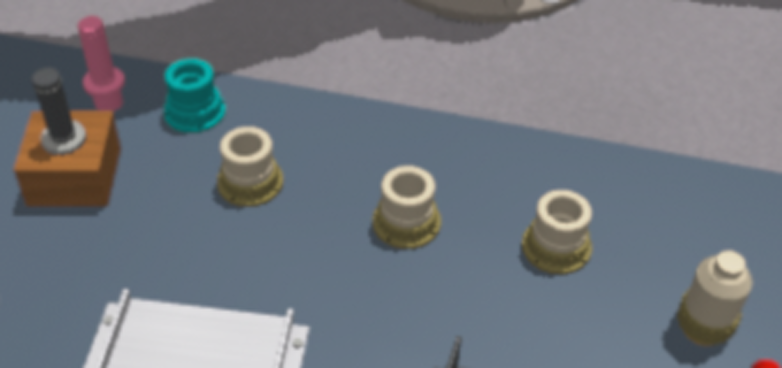

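```bash
cat > det.py <<'E'
from h import *
def rim(c,box,z=52.,thr=None):
    img=c['img']; x0,y0,x1,y1=box; f=6
    s=cv2.resize(img[y0:y1,x0:x1],None,fx=f,fy=f,interpolation=cv2.INTER_CUBIC)
    hsv=cv2.cvtColor(s,cv2.COLOR_RGB2HSV)
    r,g,b=[s[...,i].astype(int) for i in range(3)]
    m=((r>thr)&(r>b+5)&(b>120*thr/190)).astype(np.uint8)
    n,l,st,ce=cv2.connectedComponentsWithStats(m); k=1+np.argmax(st[1:,4]); m=(l==k).astype(np.uint8)
    cs,_=cv2.findContours(m,cv2.RETR_EXTERNAL,cv2.CHAIN_APPROX_NONE); cc=max(cs,key=len)[:,0].astype(float)
    uv=(cc+0.5)/f-0.5+[x0,y0]
    P=cast(c,uv,z)[:,:2]
    A=np.c_[2*P,np.ones(len(P))]; q=np.linalg.lstsq(A,(P**2).sum(1),rcond=None)[0]
    R=np.sqrt(q[2]+q[0]**2+q[1]**2); res=np.abs(np.hypot(*(P-q[:2]).T)-R)
    return q[:2],R,res.mean()
if __name__=='__main__':
    top=load('top0');sc=load('scene0')
    for n,(u,v),(us,vs) in [('L',(259,275),(404,248)),('M',(322,271),(337,244)),('R',(392,274),(267,225))]:
        for t in(170,185,200): print(n,'top',t,*rim(top,(u-18,v-18,u+18,v+18),52,t))
        for t in(150,170,185,200): print(n,'sc',t,*rim(sc,(us-20,vs-22,us+20,vs+22),52,t))
E
python3 det.py; python3 -c "
from h import *
t=load('top0');s=load('scene0')
print('L,M,R wide',[t['img'][v,u].tolist() for u,v in((259,265),(322,261),(392,264))])
print('handle top', cast(t,[[479,252]],126), cast(s,[[181,187]],126)); print('collar',cast(t,[[472,255]],56))
# block corners
"
```

```text
L top 170 [436.08367714 143.82574197] 22.46900132566544 0.25191372220393593
L top 185 [436.14574657 143.72137195] 22.119476018252158 0.20440620216776867
L top 200 [436.15954431 143.63948395] 21.781220305743737 0.19182402493087616
L sc 150 [438.63912    144.55677683] 23.2430899208545 0.18550892039092862
L sc 170 [438.38799659 144.59794379] 22.597771550847035 0.1576414423510364
L sc 185 [438.36842488 144.58348449] 21.987870644245625 0.1588455914959964
L sc 200 [438.35633233 144.6029479 ] 21.311325516897607 0.2213024018831654
M top 170 [441.92936845   8.66263233] 22.59502507525705 0.23597774616575307
M top 185 [442.02020472   8.57637231] 22.18676685190316 0.2111992009775497
M top 200 [442.09082794   8.49781369] 21.770448990508093 0.1941722523457408
M sc 150 [444.24296286   9.76130754] 23.338704323880872 0.17211367878791223
M sc 170 [444.05744964   9.72537883] 22.605110892344957 0.14631340309080726
M sc 185 [444.00856434   9.73271648] 21.973145462520243 0.12157869050952179
M sc 200 [443.99457754   9.7186567 ] 21.266391122230967 0.17219886876128013
R top 170 [ 430.38599625 -143.76609759] 22.419107534991443 0.2342477539188055
R top 185 [ 430.47496985 -143.75974723] 22.038426363907586 0.18979180700234377
R top 200 [ 430.52950817 -143.76219395] 21.646354475981685 0.2009640518072927
R sc 150 [ 432.54698668 -142.07794808] 23.435600430828188 0.18118472284524925
R sc 170 [ 432.39168376 -142.1366493 ] 22.57615601980473 0.15466539599901025
R sc 185 [ 432.30522478 -142.1309477 ] 21.90068301638794 0.15688458795758384
R sc 200 [ 432.29283248 -142.14278666] 21.086638678452815 0.24009560881698105
L,M,R wide [[233, 226, 202], [232, 227, 202], [227, 221, 191]]
handle top [[ 463.46646886 -305.32746403  126.        ]] [[ 463.34678959 -302.82526116  126.        ]]
collar [[ 464.82269376 -308.67345141   56.        ]]
```

Run:
```python
import cv2,numpy as np
a=cv2.imread('pics/top0.png'); b=cv2.imread('pics/scene0.png')
cv2.imwrite('pics/c1.png',cv2.resize(a[135:225,205:435],None,fx=3.4,fy=3.4,interpolation=cv2.INTER_CUBIC))
cv2.imwrite('pics/c2.png',np.hstack([cv2.resize(a[225:285,440:500],None,fx=6.5,fy=6.5,interpolation=cv2.INTER_CUBIC),cv2.resize(b[175:255,150:230],None,fx=4.875,fy=4.875,interpolation=cv2.INTER_CUBIC)]))
```

```text
(no output)
```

View pics/c1.png

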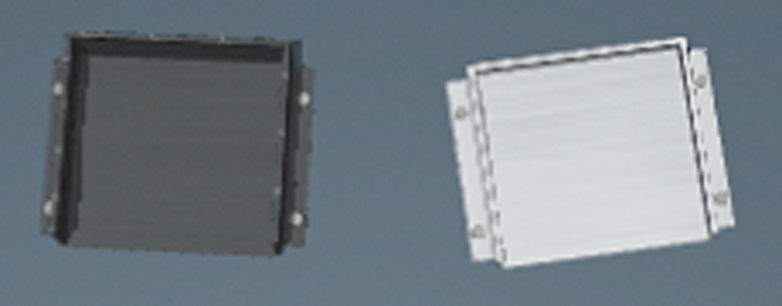

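View pics/c2.png

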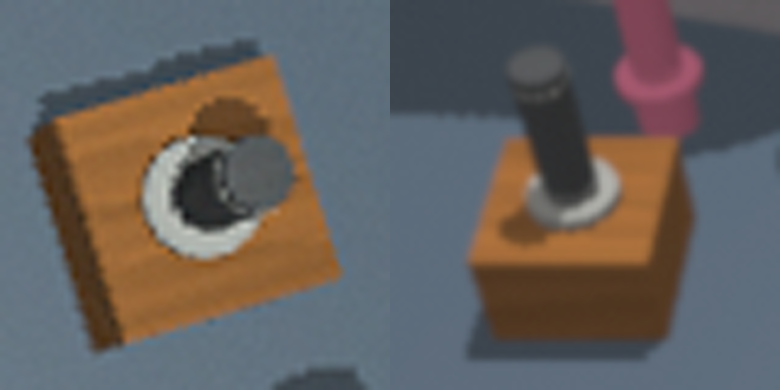

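Run:
```python
from h import *
from scipy.optimize import least_squares
def fit(c,box,z,maskf,R0):
    x0,y0,x1,y1=box;f=6
    s=cv2.resize(c['img'][y0:y1,x0:x1],None,fx=f,fy=f,interpolation=cv2.INTER_CUBIC)
    m=maskf(*[s[...,i].astype(int) for i in range(3)]).astype(np.uint8)
    n,l,st,ce=cv2.connectedComponentsWithStats(m);k=1+np.argmax(st[1:,4]);m=(l==k).astype(np.uint8)
    cs,_=cv2.findContours(m,cv2.RETR_EXTERNAL,cv2.CHAIN_APPROX_NONE);cc=cv2.convexHull(max(cs,key=len))[:,0].astype(float)
    P=cast(c,(cc+.5)/f-.5+[x0,y0],z)[:,:2]
    g=lambda p:np.hypot(*(P-p[:2]).T)-p[2]
    r=least_squares(g,[*P.mean(0),R0],loss='soft_l1',f_scale=.4)
    return r.x,np.abs(g(r.x)).mean(),len(P)
t=load('top0');s=load('scene0')
col=lambda r,g,b:(r>135)&(abs(r-b)<35)
print('collar top',fit(t,(455,238,490,272),56,col,20))
print('collar sc',fit(s,(168,198,208,232),56,col,20))
wood=lambda r,g,b:(r>b+35)&(r>100)
for nm,c,bx in(('t',t,(440,225,500,285)),('s',s,(155,195,225,250))):
    x0,y0,x1,y1=bx;f=6
    q=cv2.resize(c['img'][y0:y1,x0:x1],None,fx=f,fy=f,interpolation=cv2.INTER_CUBIC).astype(int)
    m=((q[...,0]-q[...,2]>60)&(q[...,0]>130)).astype(np.uint8)
    m=cv2.morphologyEx(m,cv2.MORPH_OPEN,np.ones((9,9)))
    cs,_=cv2.findContours(m,cv2.RETR_EXTERNAL,cv2.CHAIN_APPROX_NONE);h=cv2.convexHull(max(cs,key=cv2.contourArea))
    P=cast(c,(h[:,0]+.5)/f-.5+[x0,y0],50)[:,:2].astype(np.float32)
    print('block',nm,cv2.minAreaRect(P))
# bays: pixel corners from crop c1 (3.4x, origin 205,135)
def cp(p): return np.array(p)/3.4+[205,135]-.4
lowfront=cast(t,cp([[500,266],[714,237]]),0); lowback=cast(t,cp([[474,72],[684,43]]),16)
hf=cast(t,cp([[64,243],[280,253]]),0); hb=cast(t,cp([[70,36],[298,42]]),45)
for n,a,b in(('low',lowfront,lowback),('high',hf,hb)): print(n,a[:,:2].round(1).tolist(),b[:,:2].round(1).tolist())
```

```text
collar top (array([ 465.12383   , -306.04913515,   19.74516212]), np.float64(0.1909871666817658), 25)
collar sc (array([ 466.33006775, -303.73321396,   18.841539  ]), np.float64(0.540684209189488), 21)
block t ((465.522216796875, -306.1932678222656), (76.06983947753906, 75.6352767944336), 14.46828556060791)
block s ((465.6439208984375, -304.7591857910156), (77.51079559326172, 75.41337585449219), 14.717390060424805)
low [[570.8, -61.2], [586.3, -200.9]] [[695.8, -48.0], [712.3, -185.5]]
high [[593.9, 220.7], [583.1, 80.4]] [[719.4, 209.6], [710.6, 64.2]]
```

Call:
arm_command(motion=[[1,0.024,0.039,0,0],[1,0.048,0.078,0,0],[1,0.072,0.117,0,0],[1,0.096,0.156,0,0],[1,0.12,0.195,0,0],[1,0.144,0.234,0,0],[1,0.168,0.273,0,0],[0.4,0.195,0.313,0,0],[0.2,0.195,0.313,0,0],[0.2,0.195,0.313,0,0]])

```text
t: 1.15
tcp_pos: [466.2, -304.3, 205.3]
ee_rot: [-0.592, 0.386, -0.386, 0.592]
force: [-0.4, -1.2, 0.7]
opening: 0.781
```

Run:
```python
from h import *
c=shot('wrist','w1'); s=telemetry.sense(); print(s['tcp_pos'],s['opening'],s['t'])
for z in(56,126): print(proj(c,[[465.8,-305.1,z]]))
```

```text
[ 465.50552237 -305.4973031   205.32329051] 0.7369284676697967 1.2
[[320.15146044 230.27203471]]
[[320.09746183 250.53453578]]
```

View pics/w1.png

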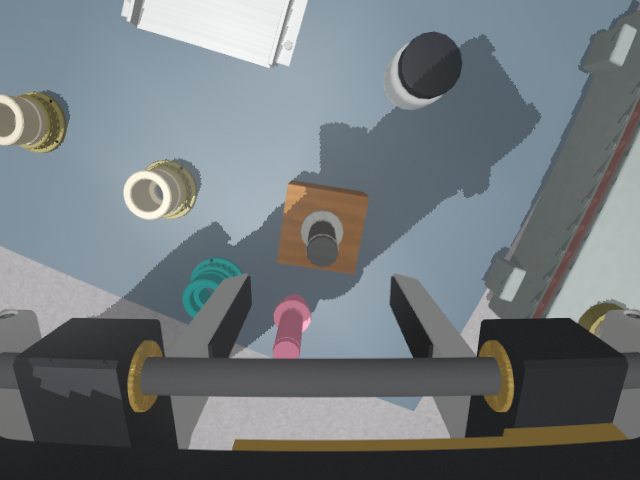

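Call:
arm_command(motion=[[0.2,0,0,-0.04,0],[0.2,0,0,-0.08,0],[0.2,0,0,-0.115,0],[0.2,0,0,-0.133,0],[0.2,0,0,-0.133,0],[-0.2,0,0,-0.133,0],[-1,0,0,-0.133,0],[-1,0,0,-0.133,0],[-1,0,0,-0.133,0],[-1,0,0,-0.133,0]])

```text
t: 2.2
tcp_pos: [466.1, -305.5, 73.2]
ee_rot: [-0.592, 0.387, -0.387, 0.592]
force: [-0.4, 0.1, 6.3]
opening: 0.25
```

Call:
arm_command(motion=[[-1,0,0,0,0],[-1,0,0,0,0],[-1,0,0,0,0]])

```text
t: 2.5
tcp_pos: [466.1, -305.5, 73.1]
ee_rot: [-0.592, 0.387, -0.387, 0.592]
force: [-0.7, -0.1, 7.2]
opening: 0.253
```

Run:
```python
from h import *
c=shot('wrist','w2'); s=telemetry.sense(); print(s['tcp_pos'],s['opening'],s['t'],s['force'])
```

```text
[ 466.10327706 -305.51901721   73.12478883] 0.24904283571862335 2.55 [-1.01135157 -0.02015567  8.02712681]
```

View pics/w2.png

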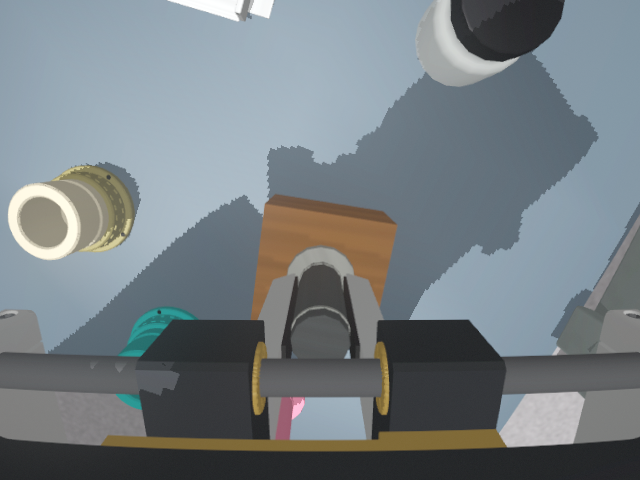

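Call:
arm_command(motion=[[-1,0,0,0.02,0],[-1,0,0,0.05,0],[-1,0,0,0.065,0],[-1,-0.007,0.034,0.065,0],[-1,-0.015,0.074,0.065,0],[-1,-0.023,0.114,0.065,0],[-1,-0.031,0.148,0.06,0],[-1,-0.034,0.162,0.055,0],[-1,-0.034,0.162,0.055,0],[-1,-0.034,0.162,0.055,0]])

```text
t: 3.55
tcp_pos: [431.9, -143.6, 127.7]
ee_rot: [0.592, -0.387, 0.387, -0.592]
force: [0.1, -0.6, -2.4]
opening: 0.249
```

Run:
```python
from h import *
s=telemetry.sense(); print(s['tcp_pos'],s['opening'],s['t'],s['force'])
for n in('wrist','scene','top'):shot(n,n+'3')
a=cv2.imread('pics/scene3.png')[130:260,200:330]; b=cv2.imread('pics/top3.png')[215:315,330:460]
w=cv2.imread('pics/wrist3.png')
cv2.imwrite('pics/m3.png',np.hstack([cv2.resize(a,(390,390)),cv2.resize(w,(400,390))]))
```

```text
[ 431.9046234  -143.63379074  127.67861511] 0.2486678749375368 3.55 [ 0.10158586 -0.57632929 -2.35370889]
```

View pics/m3.png

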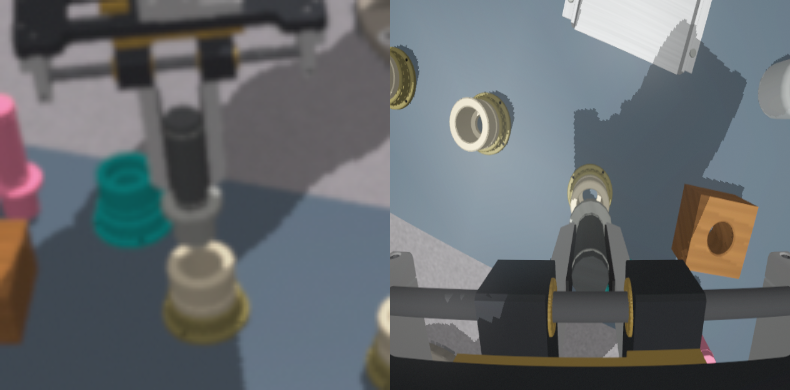

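Call:
arm_command(motion=[[-1,0,0,-0.012,0],[-1,0,0,-0.022,0],[-1,0,0,-0.025,0],[-1,0,0,-0.028,0],[-1,0,0,-0.031,0],[-1,0,0,-0.031,0]])

```text
t: 4.3
tcp_pos: [431.7, -143.2, 96.2]
ee_rot: [0.592, -0.387, 0.387, -0.592]
force: [-0.5, -0.9, -2.2]
opening: 0.253
```

Call:
arm_command(motion=[[-1,0,0,-0.004,0],[-1,0,0,-0.008,0],[-1,0,0,-0.009,0],[-1,0,0,-0.01,0],[-1,0,0,-0.011,0],[-1,0,0,-0.011,0]])

```text
t: 4.9
tcp_pos: [431.7, -143.3, 85.4]
ee_rot: [-0.592, 0.387, -0.387, 0.592]
force: [-0.0, 0.3, -1.9]
opening: 0.253
```

Depth ≈17.7 mm, free. Continue in small bites.

Call:
arm_command(motion=[[-1,0,0,-0.001,0],[-1,0,0,-0.002,0],[-1,0,0,-0.003,0],[-1,0,0,-0.004,0],[-1,0,0,-0.004,0]])

```text
t: 5.4
tcp_pos: [431.6, -143.3, 81.3]
ee_rot: [0.592, -0.387, 0.387, -0.592]
force: [-0.3, 0.2, -1.8]
opening: 0.252
```

Call:
arm_command(motion=[[-1,0,0,-0.001,0],[-1,0,0,-0.002,0],[-1,0,0,-0.003,0],[-1,0,0,-0.003,0]])

```text
t: 5.8
tcp_pos: [431.7, -143.3, 78.3]
ee_rot: [0.592, -0.387, 0.387, -0.592]
force: [-0.3, 0.9, -2.4]
opening: 0.251
```

Call:
arm_command(motion=[[-1,0,0,-0.001,0],[-1,0,0,-0.002,0],[-1,0,0,-0.003,0],[-1,0,0,-0.004,0],[-1,0,0,-0.004,0]])

```text
t: 6.3
tcp_pos: [432.0, -143.3, 75.1]
ee_rot: [-0.592, 0.387, -0.387, 0.592]
force: [-4.4, 1.3, 14.6]
opening: 0.255
```

Run:
```python
from h import *
s=telemetry.sense(); print(s['tcp_pos'],s['opening'],s['t'],s['force'])
for n in('wrist','scene'):shot(n,n+'4')
a=cv2.imread('pics/scene4.png')[170:260,220:310]
w=cv2.imread('pics/wrist4.png')
cv2.imwrite('pics/m4.png',np.hstack([cv2.resize(a,(390,390),interpolation=cv2.INTER_CUBIC),cv2.resize(w,(400,390))]))
```

```text
[ 431.96871799 -143.33023538   75.07802763] 0.2553751153249081 6.3 [-4.41966354  1.26975868 14.64748019]
```

View pics/m4.png

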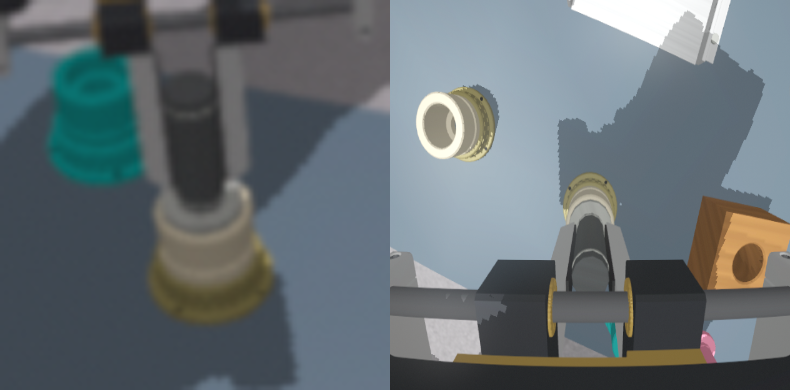

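Run:
```python
import cv2,numpy as np
a=cv2.imread('pics/scene0.png')
cv2.imwrite('pics/c5.png',cv2.resize(a[275:405,180:450],None,fx=2.96,fy=2.96,interpolation=cv2.INTER_CUBIC))
```

```text
(no output)
```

View pics/c5.png

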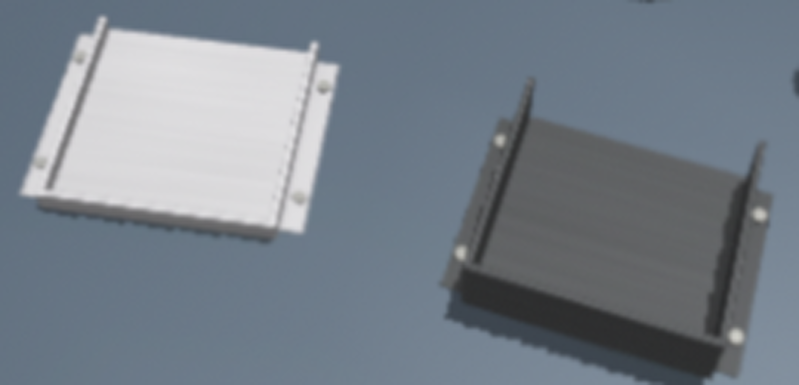

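Run:
```python
from h import *
t=load('top0');s=load('scene0')
S=lambda p:np.array(p)/2.96+[180,275]-.33
T=lambda p:np.array(p)/3.4+[205,135]-.35
def kab(obs,mod):
    obs=obs[:,:2];mod=np.array(mod,float);a=obs-obs.mean(0);b=mod-mod.mean(0)
    th=np.arctan2((b[:,0]*a[:,1]-b[:,1]*a[:,0]).sum(),(a*b).sum());R=np.array([[np.cos(th),-np.sin(th)],[np.sin(th),np.cos(th)]])
    o=obs.mean(0)-R@mod.mean(0);return o.round(1),np.degrees(th).round(2),(obs-(mod@R.T+o)).round(1).tolist()
# order: front -y, front +y, back outer -y, back outer +y
M=[[-64,-70],[-64,70],[68,-72],[68,72]]
print('low sc',kab(cast(s,S([[102,18],[314,42],[40,197],[275,234]]),16),M))
print('low top',kab(cast(t,T([[714,237],[500,266],[686,38],[468,68]]),16),M))
print('high sc',kab(cast(s,S([[530,80],[762,143],[462,266],[722,340]]),45),M))
print('high top',kab(cast(t,T([[281,253],[62,243],[300,42],[66,34]]),45),M))
```

```text
low sc (array([ 643.8, -120.3]), np.float64(6.7), [[-0.9, -1.1], [-1.1, -1.2], [-1.1, 2.3], [3.2, -0.0]])
low top (array([ 639.3, -122.8]), np.float64(6.3), [[-0.1, 1.0], [-0.1, -0.2], [0.8, -0.2], [-0.5, -0.6]])
high sc (array([651.9, 146. ]), np.float64(-4.3), [[2.5, 0.7], [2.1, 0.5], [-0.9, 0.6], [-3.6, -1.8]])
high top (array([645.7, 141.8]), np.float64(-3.87), [[-2.5, 1.0], [-1.5, -1.4], [1.7, -2.6], [2.3, 3.0]])
```

Call:
arm_command(motion=[[-1,0,0,0.003,0],[-1,0,0,0.006,0],[-1,0.008,-0.002,0.006,0],[-1,0.022,-0.005,0.006,0],[-1,0.038,-0.008,0.006,0],[-1,0.054,-0.012,0.006,0],[-1,0.07,-0.016,0.006,0],[-1,0.086,-0.019,0.006,0],[-1,0.103,-0.023,0.006,0],[-1,0.103,-0.023,0.006,0]])

```text
t: 7.4
tcp_pos: [537.8, -166.7, 80.1]
ee_rot: [-0.592, 0.386, -0.387, 0.592]
force: [1.8, -1.2, -2.2]
opening: 0.25
```

Run:
```python
from h import *
s=telemetry.sense(); print(s['tcp_pos'],s['opening'],s['t'],s['force'])
for n in('wrist','scene'):shot(n,n+'5')
a=cv2.imread('pics/scene5.png')[190:370,160:340]
w=cv2.imread('pics/wrist5.png')
cv2.imwrite('pics/m5.png',np.hstack([cv2.resize(a,(390,390),interpolation=cv2.INTER_CUBIC),cv2.resize(w,(400,390))]))
```

```text
[ 537.77317911 -166.72660036   80.13088102] 0.25037990138932503 7.4 [ 1.83548058 -1.15553215 -2.15647907]
```

View pics/m5.png

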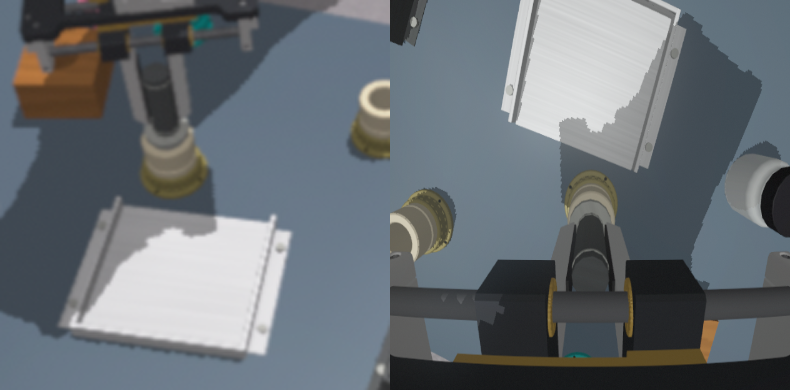

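Call:
arm_command(motion=[[-1,0.01,0.001,0,0],[-1,0.026,0.003,0,0],[-1,0.042,0.0047,0,0],[-1,0.058,0.0065,0,0],[-1,0.074,0.0083,0,0],[-1,0.09,0.01,0,0],[-1,0.106,0.012,0,0],[-1,0.122,0.0138,0,0],[-1,0.134,0.015,0,0],[-1,0.137,0.0155,0,0]])

```text
t: 8.5
tcp_pos: [672.7, -150.3, 80.2]
ee_rot: [-0.592, 0.387, -0.387, 0.592]
force: [-1.8, 0.2, -1.1]
opening: 0.254
```

Call:
arm_command(motion=[[-1,0,0,0,0],[-1,0,0,0,0]])

```text
t: 8.7
tcp_pos: [671.3, -150.9, 80.4]
ee_rot: [0.592, -0.387, 0.387, -0.592]
force: [-0.4, -0.9, -2.8]
opening: 0.253
```

Run:
```python
from h import *
s=telemetry.sense(); print(s['tcp_pos'],s['opening'],s['t'],s['force'])
for n in('wrist','scene'):shot(n,n+'6')
a=cv2.imread('pics/scene6.png')[210:390,150:330]
w=cv2.imread('pics/wrist6.png')
cv2.imwrite('pics/m6.png',np.hstack([cv2.resize(a,(390,390),interpolation=cv2.INTER_CUBIC),cv2.resize(w,(400,390))]))
```

```text
[ 671.26585857 -150.91694216   80.4143403 ] 0.2532144907129443 8.7 [-0.3909424  -0.92157559 -2.82504103]
```

View pics/m6.png

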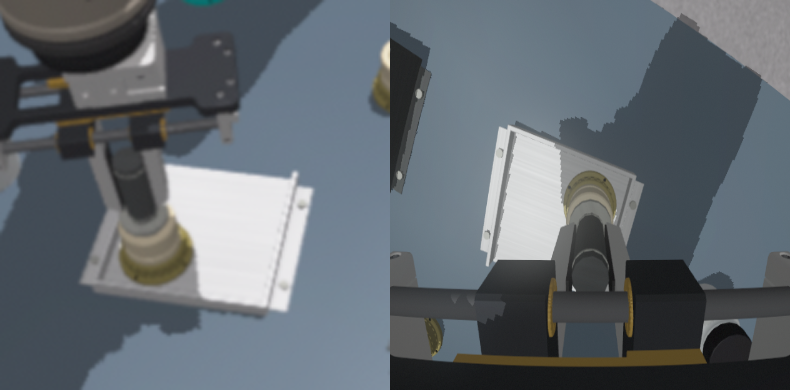

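Call:
arm_command(motion=[[-1,0,0,0.025,0],[-1,0,0,0.05,0],[-1,-0.03,0.021,0.05,0],[-1,-0.07,0.049,0.05,0],[-1,-0.11,0.077,0.05,0],[-1,-0.15,0.105,0.05,0],[-1,-0.19,0.132,0.05,0],[-1,-0.22,0.153,0.05,0],[-1,-0.2285,0.1593,0.045,0],[-1,-0.2285,0.1593,0.04,0]])

```text
t: 9.8
tcp_pos: [442.6, 9.0, 120.9]
ee_rot: [-0.592, 0.386, -0.387, 0.592]
force: [0.3, -0.5, -3.2]
opening: 0.252
```

Run:
```python
from h import *
s=telemetry.sense(); print(s['tcp_pos'],s['opening'],s['t'],s['force'])
for n in('wrist','scene','top'):shot(n,n+'7')
from det import rim
print(rim(load('scene7'),(317,222,357,266),52,185))
a=cv2.imread('pics/scene7.png')[150:360,170:380]
w=cv2.imread('pics/wrist7.png')
cv2.imwrite('pics/m7.png',np.hstack([cv2.resize(a,(390,390),interpolation=cv2.INTER_CUBIC),cv2.resize(w,(400,390))]))
```

```text
[442.58011384   8.98208064 120.86939785] 0.2517908932977622 9.8 [ 0.33544981 -0.53918848 -3.18718339]
(array([433.01458658,  24.23286539]), np.float64(6.30402140639828), np.float64(1.5212170091385335))
```

View pics/m7.png

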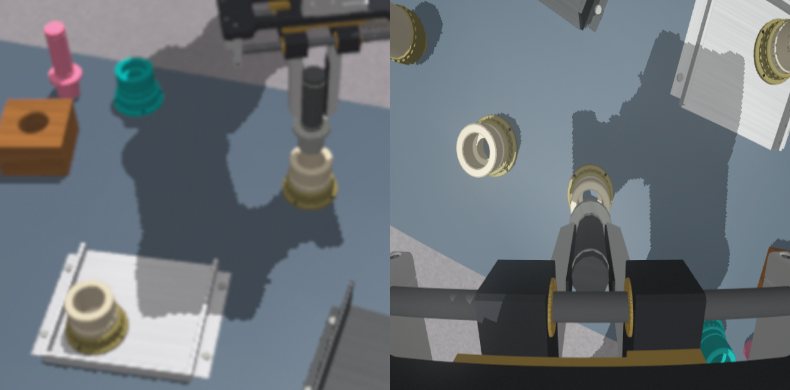

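Call:
arm_command(motion=[[-1,0,0,0,0],[-1,0,0,-0.01,0],[-1,0,0,-0.015,0],[-1,0,0,-0.018,0],[-1,0,0,-0.021,0],[-1,0,0,-0.024,0],[-1,0,0,-0.024,0]])

```text
t: 10.65
tcp_pos: [443.1, 8.5, 96.1]
ee_rot: [0.592, -0.387, 0.387, -0.592]
force: [0.7, 0.1, -2.5]
opening: 0.247
```

Entered freely (depth ≈7 mm).

Call:
arm_command(motion=[[-1,0,0,-0.004,0],[-1,0,0,-0.007,0],[-1,0,0,-0.008,0],[-1,0,0,-0.009,0],[-1,0,0,-0.01,0],[-1,0,0,-0.01,0]])

```text
t: 11.25
tcp_pos: [443.2, 8.5, 86.4]
ee_rot: [0.592, -0.387, 0.387, -0.592]
force: [0.6, -0.3, -2.6]
opening: 0.25
```

Call:
arm_command(motion=[[-1,0,0,-0.001,0],[-1,0,0,-0.002,0],[-1,0,0,-0.003,0],[-1,0,0,-0.003,0]])

```text
t: 11.65
tcp_pos: [443.2, 8.5, 83.3]
ee_rot: [0.592, -0.387, 0.387, -0.592]
force: [-1.1, 0.5, -2.4]
opening: 0.252
```

Depth ≈19.8, still free.

Call:
arm_command(motion=[[-1,0,0,-0.001,0],[-1,0,0,-0.002,0],[-1,0,0,-0.003,0],[-1,0,0,-0.003,0]])

```text
t: 12.05
tcp_pos: [443.2, 8.5, 80.3]
ee_rot: [0.592, -0.387, 0.387, -0.592]
force: [0.7, 0.7, -3.1]
opening: 0.254
```

Call:
arm_command(motion=[[-1,0,0,-0.001,0],[-1,0,0,-0.002,0],[-1,0,0,-0.003,0],[-1,0,0,-0.003,0]])

```text
t: 12.45
tcp_pos: [443.2, 8.5, 77.3]
ee_rot: [0.592, -0.387, 0.387, -0.592]
force: [0.4, 0.8, -2.6]
opening: 0.248
```

Call:
arm_command(motion=[[-1,0,0,-0.001,0],[-1,0,0,-0.002,0],[-1,0,0,-0.003,0],[-1,0,0,-0.003,0]])

```text
t: 12.85
tcp_pos: [443.4, 8.6, 75.0]
ee_rot: [-0.592, 0.387, -0.387, 0.592]
force: [-5.5, -0.1, 14.8]
opening: 0.25
```

Run:
```python
from h import *
s=telemetry.sense(); print(s['tcp_pos'],s['opening'],s['t'],s['force'])
for n in('scene',):shot(n,n+'8')
a=cv2.imread('pics/scene8.png')[180:280,290:390]
cv2.imwrite('pics/m8.png',cv2.resize(a,(500,500),interpolation=cv2.INTER_CUBIC))
```

```text
[443.40470701   8.57538162  75.03249437] 0.2504318460430525 12.85 [-5.54220615 -0.11249189 14.770908  ]
```

View pics/m8.png

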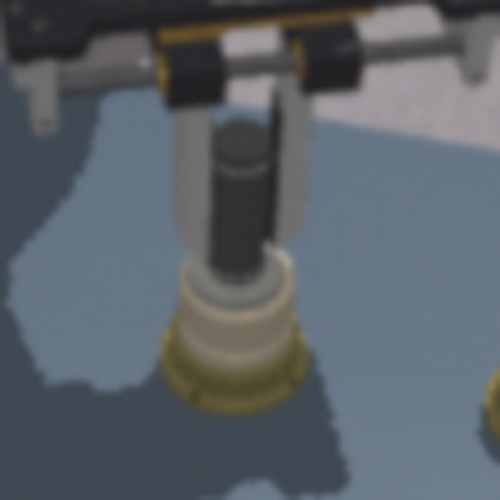

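Call:
arm_command(motion=[[-1,0,0,0.003,0],[-1,0,0,0.006,0],[-1,0.006,-0.008,0.006,0],[-1,0.016,-0.021,0.006,0],[-1,0.028,-0.037,0.006,0],[-1,0.04,-0.052,0.006,0],[-1,0.052,-0.068,0.006,0],[-1,0.064,-0.084,0.006,0],[-1,0.076,-0.099,0.006,0],[-1,0.085,-0.111,0.006,0]])

```text
t: 13.9
tcp_pos: [528.9, -104.0, 80.2]
ee_rot: [0.592, -0.387, 0.387, -0.592]
force: [0.1, 1.9, -2.5]
opening: 0.255
```

Call:
arm_command(motion=[[-1,0.004,0,0,0],[-1,0.017,0.002,0,0],[-1,0.033,0.0037,0,0],[-1,0.049,0.0055,0,0],[-1,0.064,0.0072,0,0],[-1,0.08,0.009,0,0],[-1,0.096,0.0108,0,0],[-1,0.112,0.0126,0,0],[-1,0.127,0.0143,0,0],[-1,0.137,0.0154,0,0]])

```text
t: 14.9
tcp_pos: [666.4, -85.4, 80.3]
ee_rot: [-0.592, 0.387, -0.386, 0.592]
force: [-2.2, -0.1, -2.3]
opening: 0.252
```

Call:
arm_command(motion=[[-1,0,0,0,0],[-1,0,0,0,0]])

```text
t: 15.1
tcp_pos: [665.1, -86.5, 80.3]
ee_rot: [-0.592, 0.387, -0.387, 0.592]
force: [-0.2, 0.5, -3.9]
opening: 0.252
```

Run:
```python
from h import *
s=telemetry.sense(); print(s['tcp_pos'],s['opening'],s['t'],s['force'])
for n in('wrist','scene'):shot(n,n+'9')
a=cv2.imread('pics/scene9.png')[210:390,150:330]
w=cv2.imread('pics/wrist9.png')
cv2.imwrite('pics/m9.png',np.hstack([cv2.resize(a,(390,390),interpolation=cv2.INTER_CUBIC),cv2.resize(w,(400,390))]))
```

```text
[665.06469518 -86.52556171  80.2730696 ] 0.25181482883700806 15.1 [-0.15532273  0.45515071 -3.90436911]
```

View pics/m9.png

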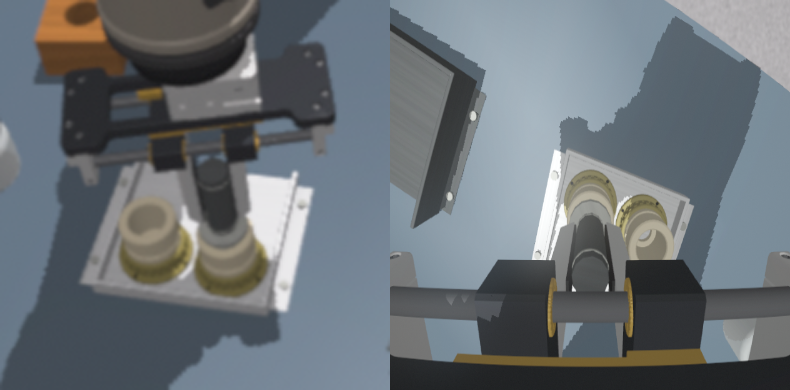

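Call:
arm_command(motion=[[-1,0,0,0.025,0],[-1,0,0,0.05,0],[-1,-0.03,0.03,0.05,0],[-1,-0.063,0.064,0.05,0],[-1,-0.096,0.097,0.05,0],[-1,-0.129,0.131,0.05,0],[-1,-0.162,0.164,0.05,0],[-1,-0.195,0.197,0.05,0],[-1,-0.22,0.223,0.045,0],[-1,-0.2276,0.2304,0.04,0]])

```text
t: 16.2
tcp_pos: [435.1, 145.4, 120.9]
ee_rot: [-0.592, 0.386, -0.386, 0.593]
force: [0.7, -1.4, -3.0]
opening: 0.251
```

Call:
arm_command(motion=[[-1,0,0,0,0],[-1,0,0,0,0]])

```text
t: 16.4
tcp_pos: [438.3, 142.5, 120.7]
ee_rot: [-0.592, 0.387, -0.387, 0.592]
force: [-0.1, 0.2, -1.8]
opening: 0.254
```

Run:
```python
from h import *
s=telemetry.sense(); print(s['tcp_pos'],s['opening'],s['t'],s['force'])
for n in('wrist','scene'):shot(n,n+'10')
a=cv2.imread('pics/scene10.png')[170:370,180:450]
w=cv2.imread('pics/wrist10.png')
cv2.imwrite('pics/m10.png',np.hstack([cv2.resize(a,(470,350),interpolation=cv2.INTER_CUBIC),cv2.resize(w,(330,350))]))
```

```text
[438.26228888 142.48972964 120.67398395] 0.25391009691546895 16.4 [-0.09762804  0.22095094 -1.82171707]
```

View pics/m10.png

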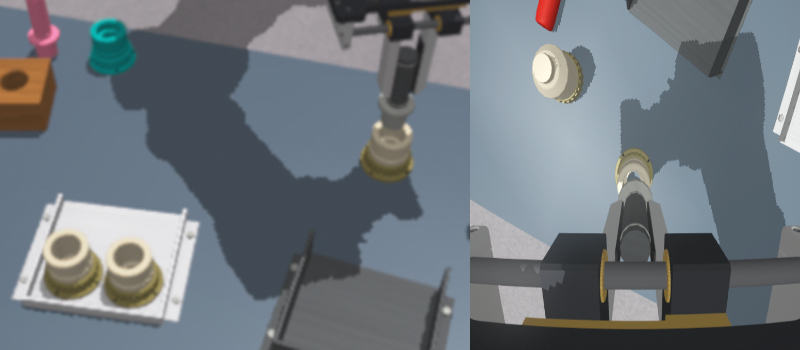

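Call:
arm_command(motion=[[-1,0,0,0,0],[-1,0,0,-0.01,0],[-1,0,0,-0.015,0],[-1,0,0,-0.015,0]])

```text
t: 16.9
tcp_pos: [437.1, 142.9, 104.3]
ee_rot: [0.592, -0.387, 0.387, -0.591]
force: [0.1, -0.3, -2.5]
opening: 0.25
```

Run:
```python
from h import *
s=telemetry.sense(); print(s['tcp_pos'],s['opening'],s['t'],s['force'])
```

```text
[437.06352088 142.91256282 104.32815027] 0.24987020014742384 16.9 [ 0.13953291 -0.25667092 -2.47907628]
```

Target (437.7, 143.5); shift by +0.5 mm each and descend.

Call:
arm_command(motion=[[-1,0.0005,0.0005,0,0],[-1,0.0005,0.0005,-0.003,0],[-1,0.0005,0.0005,-0.006,0],[-1,0.0005,0.0005,-0.009,0],[-1,0.0005,0.0005,-0.009,0]])

```text
t: 17.4
tcp_pos: [437.9, 143.7, 96.1]
ee_rot: [0.592, -0.387, 0.387, -0.592]
force: [0.1, -0.1, -2.8]
opening: 0.252
```

Call:
arm_command(motion=[[-1,0,0,-0.004,0],[-1,0,0,-0.006,0],[-1,0,0,-0.007,0],[-1,0,0,-0.008,0],[-1,0,0,-0.009,0],[-1,0,0,-0.009,0]])

```text
t: 18.0
tcp_pos: [438.1, 143.8, 87.4]
ee_rot: [0.592, -0.387, 0.387, -0.592]
force: [0.1, 0.9, -2.7]
opening: 0.251
```

Call:
arm_command(motion=[[-1,0,0,-0.001,0],[-1,0,0,-0.002,0],[-1,0,0,-0.003,0],[-1,0,0,-0.003,0]])

```text
t: 18.4
tcp_pos: [438.1, 143.8, 84.4]
ee_rot: [0.592, -0.387, 0.387, -0.592]
force: [0.5, 0.1, -3.0]
opening: 0.254
```

Depth ≈18.7, free.

Call:
arm_command(motion=[[-1,0,0,-0.001,0],[-1,0,0,-0.002,0],[-1,0,0,-0.003,0],[-1,0,0,-0.003,0]])

```text
t: 18.8
tcp_pos: [438.1, 143.8, 81.3]
ee_rot: [0.592, -0.387, 0.387, -0.592]
force: [0.3, -0.9, -3.1]
opening: 0.248
```

Call:
arm_command(motion=[[-1,0,0,-0.001,0],[-1,0,0,-0.002,0],[-1,0,0,-0.003,0],[-1,0,0,-0.003,0]])

```text
t: 19.2
tcp_pos: [439.4, 144.4, 79.8]
ee_rot: [-0.591, 0.386, -0.388, 0.593]
force: [-3.6, -1.4, 23.1]
opening: 0.251
```

Run:
```python
from h import *
s=telemetry.sense(); print(s['tcp_pos'],s['opening'],s['t'],s['force'])
for n in('scene',):shot(n,n+'11')
a=cv2.imread('pics/scene11.png')[180:280,360:460]
b=cv2.imread('pics/scene8.png')[180:280,290:390]
cv2.imwrite('pics/m11.png',np.hstack([cv2.resize(x,(400,400),interpolation=cv2.INTER_CUBIC) for x in(a,b)]))
```

```text
[439.3799391  144.40239623  79.8140026 ] 0.2513798622902788 19.2 [-3.5922856  -1.35101316 23.0948701 ]
```

View pics/m11.png

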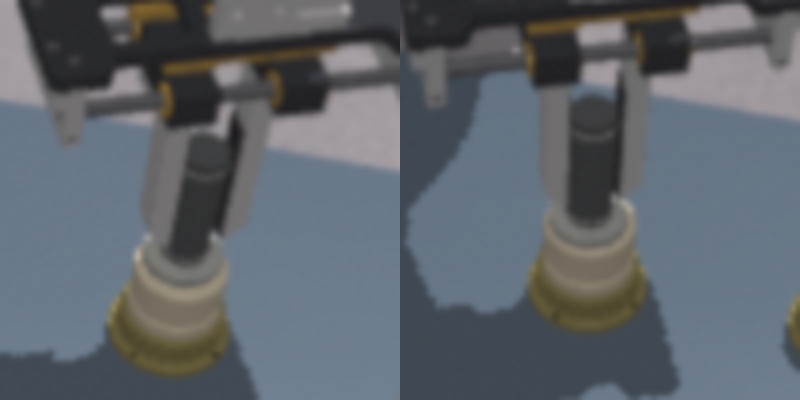

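Call:
arm_command(motion=[[-1,0,0,0.003,0],[-1,0,0,0.006,0],[-1,0.0005,0.0003,0.006,0],[-1,0.0005,0.0003,0.006,0]])

```text
t: 19.65
tcp_pos: [438.7, 144.1, 84.4]
ee_rot: [0.592, -0.387, 0.387, -0.592]
force: [0.2, 0.1, -2.8]
opening: 0.25
```

Call:
arm_command(motion=[[-1,0,0,-0.002,0],[-1,0,0,-0.003,0],[-1,0,0,-0.004,0],[-1,0,0,-0.005,0],[-1,0,0,-0.005,0]])

```text
t: 20.15
tcp_pos: [438.8, 144.2, 79.9]
ee_rot: [-0.592, 0.387, -0.387, 0.592]
force: [-3.1, -1.4, 11.8]
opening: 0.248
```

Run:
```python
from h import *
s=telemetry.sense(); print(s['tcp_pos'],s['opening'],s['t'],s['force'])
c=shot('scene','scene12')
x,y=s['tcp_pos'][:2]
a=np.linspace(0,2*np.pi,60)
img=cv2.cvtColor(c['img'],cv2.COLOR_RGB2BGR)
S=5;x0,y0=360,180
cr=cv2.resize(img[y0:y0+100,x0:x0+100],None,fx=S,fy=S,interpolation=cv2.INTER_CUBIC)
print(proj(c,[[438,144.3,z] for z in(52,57,63,133,128)]))
d=cr.copy()
for z,R,col in((52,23,(0,255,0)),(128,12,(0,0,255)),(133,12,(255,0,255))):
    p=proj(c,np.c_[438+R*np.cos(a),144.3+R*np.sin(a),z+0*a])
    cv2.polylines(d,[((p-[x0,y0]+.5)*S).astype(int)],True,col,1)
cv2.imwrite('pics/m12.png',np.hstack([cv2.resize(q,(400,400)) for q in(cr,d)]))
```

```text
[438.81504046 144.20858886  79.92408904] 0.24833538463622298 20.15 [-3.07606605 -1.3522308  11.77007325]
[[404.89059516 245.55384873]
 [405.25468611 243.84913907]
 [405.69539251 241.78457576]
 [411.16198976 216.07124282]
 [410.75059769 218.01308331]]
```

View pics/m12.png

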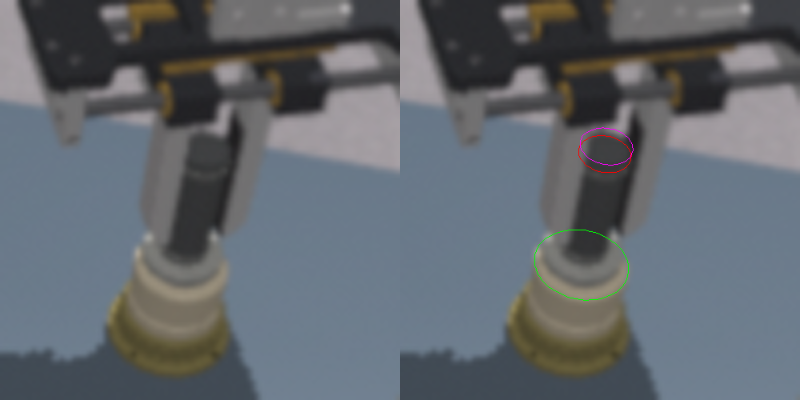

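Call:
arm_command(motion=[[-1,0,0,0.003,0],[-1,0,0,0.006,0],[-1,0.008,0.001,0.006,0],[-1,0.022,0.002,0.006,0],[-1,0.038,0.003,0.006,0],[-1,0.054,0.004,0.006,0],[-1,0.07,0.006,0.006,0],[-1,0.086,0.007,0.006,0],[-1,0.098,0.008,0.006,0],[-1,0.101,0.008,0.006,0]])

```text
t: 21.2
tcp_pos: [541.2, 152.2, 85.1]
ee_rot: [-0.592, 0.387, -0.387, 0.592]
force: [-2.0, 0.3, -1.6]
opening: 0.248
```

Call:
arm_command(motion=[[-1,0.006,-0.0004,0,0],[-1,0.02,-0.0015,0,0],[-1,0.034,-0.0025,0,0],[-1,0.048,-0.0035,0,0],[-1,0.062,-0.0045,0,0],[-1,0.076,-0.0055,0,0],[-1,0.09,-0.0065,0,0],[-1,0.104,-0.0076,0,0],[-1,0.115,-0.0084,0,0],[-1,0.12,-0.0088,0,0]])

```text
t: 22.2
tcp_pos: [660.9, 143.0, 85.3]
ee_rot: [-0.592, 0.387, -0.387, 0.592]
force: [-1.7, 0.6, -1.9]
opening: 0.25
```

Call:
arm_command(motion=[[-1,0,0,0,0],[-1,0,0,0,0]])

```text
t: 22.4
tcp_pos: [659.5, 143.4, 85.4]
ee_rot: [-0.592, 0.387, -0.387, 0.592]
force: [-0.1, -0.5, -2.8]
opening: 0.251
```

Run:
```python
from h import *
s=telemetry.sense(); print(s['tcp_pos'],s['opening'],s['t'],s['force'])
for n in('wrist','scene'):shot(n,n+'13')
a=cv2.imread('pics/scene13.png')[230:430,290:490]
w=cv2.imread('pics/wrist13.png')
cv2.imwrite('pics/m13.png',np.hstack([cv2.resize(a,(390,390),interpolation=cv2.INTER_CUBIC),cv2.resize(w,(400,390))]))
```

```text
[659.45599417 143.40761544  85.41070739] 0.2512870213938322 22.4 [-0.05000964 -0.48412163 -2.83437295]
```

View pics/m13.png

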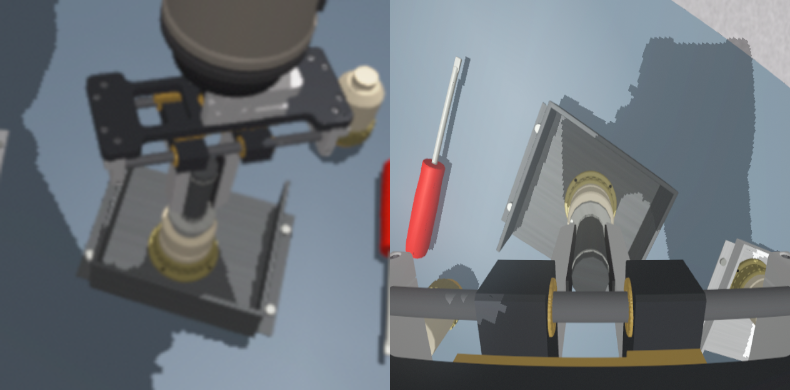

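Call:
arm_command(motion=[[-1,0,0,0.03,0],[-1,0,0,0.06,0],[-1,-0.015,-0.034,0.065,0],[-1,-0.033,-0.076,0.065,0],[-1,-0.051,-0.118,0.065,0],[-1,-0.069,-0.16,0.065,0],[-1,-0.087,-0.202,0.065,0],[-1,-0.105,-0.244,0.065,0],[-1,-0.123,-0.286,0.065,0],[-1,-0.141,-0.328,0.065,0]])

```text
t: 23.5
tcp_pos: [517.5, -186.0, 150.9]
ee_rot: [-0.592, 0.387, -0.387, 0.592]
force: [1.3, -0.7, -1.8]
opening: 0.25
```

Call:
arm_command(motion=[[-1,-0.018,-0.042,0,0],[-1,-0.036,-0.084,0,0],[-1,-0.048,-0.112,0,0],[-1,-0.052,-0.1207,0,0],[-1,-0.052,-0.1207,0,0],[-1,-0.052,-0.1207,0,0],[-1,-0.052,-0.1207,0,0]])

```text
t: 24.2
tcp_pos: [467.5, -303.8, 150.6]
ee_rot: [-0.592, 0.386, -0.386, 0.592]
force: [0.5, 2.0, -2.7]
opening: 0.248
```

Run:
```python
from h import *
s=telemetry.sense(); print(s['tcp_pos'],s['opening'],s['t'],s['force'])
for n in('wrist','scene'):shot(n,n+'14')
a=cv2.imread('pics/scene14.png')[130:270,120:260]
w=cv2.imread('pics/wrist14.png')
cv2.imwrite('pics/m14.png',np.hstack([cv2.resize(a,(390,390),interpolation=cv2.INTER_CUBIC),cv2.resize(w,(400,390))]))
```

```text
[ 467.51226121 -303.75184013  150.55039095] 0.2483662198026287 24.2 [ 0.51382278  1.95141681 -2.7196279 ]
```

View pics/m14.png

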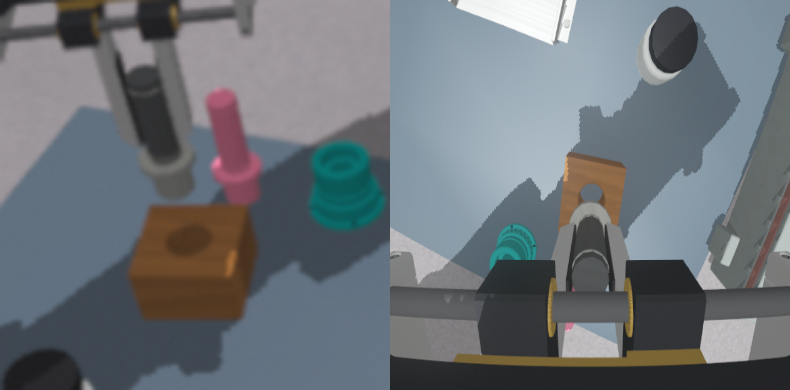

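Clear view: gauge above the hole. Settle, then descend (target TCP 466.1, −305.5; seated at z≈73).

Call:
arm_command(motion=[[-1,0,0,0,0],[-1,0,0,-0.02,0],[-1,0,0,-0.038,0],[-1,0,0,-0.042,0],[-1,0,0,-0.042,0]])

```text
t: 24.8
tcp_pos: [466.5, -305.0, 108.1]
ee_rot: [-0.592, 0.387, -0.386, 0.592]
force: [0.4, 0.1, -1.5]
opening: 0.25
```

Call:
arm_command(motion=[[-1,-0.0003,-0.0004,-0.004,0],[-1,-0.0003,-0.0004,-0.008,0],[-1,-0.0003,-0.0004,-0.011,0],[-1,-0.0003,-0.0004,-0.014,0],[-1,-0.0003,-0.0004,-0.014,0]])

```text
t: 25.3
tcp_pos: [466.2, -305.7, 94.1]
ee_rot: [-0.592, 0.387, -0.387, 0.592]
force: [0.3, -0.3, -2.0]
opening: 0.249
```

In the hole (7 mm). Lower to z≈74, release gently, then rise.

Call:
arm_command(motion=[[-1,0,0,-0.006,0],[-1,0,0,-0.012,0],[-1,0,0,-0.017,0],[-1,0,0,-0.02,0],[-1,0,0,-0.0205,0],[-1,0,0,-0.0205,0]])

```text
t: 25.9
tcp_pos: [466.4, -305.7, 73.9]
ee_rot: [-0.592, 0.387, -0.387, 0.592]
force: [-0.9, 0.6, -3.1]
opening: 0.249
```

Call:
arm_command(motion=[[-0.3,0,0,0,0],[-0.1,0,0,0,0],[0,0,0,0,0],[0,0,0,0,0],[0,0,0,0,0],[0,0,0,0,0]])

```text
t: 26.5
tcp_pos: [466.4, -305.8, 74.0]
ee_rot: [-0.592, 0.387, -0.387, 0.592]
force: [-0.7, -0.6, -0.4]
opening: 0.501
```

Run:
```python
from h import *
s=telemetry.sense(); print(s['tcp_pos'],s['opening'],s['t'],s['force'])
```

```text
[ 466.38578377 -305.79055222   73.99920566] 0.5012998320481045 26.5 [-0.67241653 -0.56331472 -0.43899508]
```

Call:
arm_command(motion=[[0,0,0,0.02,0],[0,0,0,0.06,0],[0,0,0,0.1,0],[0,0,0,0.14,0],[0,-0.03,-0.03,0.15,0],[0,-0.06,-0.07,0.15,0],[0,-0.09,-0.11,0.15,0],[0,-0.11,-0.15,0.15,0],[0,-0.13,-0.19,0.15,0],[0,-0.13,-0.19,0.15,0]])

```text
t: 27.5
tcp_pos: [332.0, -500.8, 223.8]
ee_rot: [0.591, -0.389, 0.389, -0.59]
force: [0.7, 0.5, 0.6]
opening: 0.497
```

Run:
```python
from h import *
s=telemetry.sense(); print(s['tcp_pos'],s['t'],s['force'])
for n in('top','scene'):shot(n,n+'15')
a=cv2.imread('pics/scene15.png')[140:420,110:510]; b=cv2.imread('pics/top15.png')[120:330,160:520]
cv2.imwrite('pics/m15.png',np.vstack([cv2.resize(a,(480,336),interpolation=cv2.INTER_CUBIC),cv2.resize(b,(480,264))]))
from det import rim
t=load('top15');sc=load('scene15')
for nm,o,th in(('low',(641,-122),6.4),('high',(649,144),-4.2)):
    for p in([(671.3,-150.9),(665.1,-86.7)] if nm=='low' else [(659.4,143.4)]):
        for cn,c in(('t',t),('s',sc)):
            u,v=proj(c,[[*p,52]])[0].astype(int); 
            q,R,e=rim(c,(u-15,v-15,u+16,v+16),52,185 if nm=='high' else 200); d=q-np.array(o);r=np.radians(th)
            print(nm,cn,q.round(1),R.round(1),e.round(2),'local',(d@[np.cos(r),np.sin(r)]).round(1),(d@[-np.sin(r),np.cos(r)]).round(1))
```

```text
[ 331.96958088 -500.75777571  223.77106828] 27.5 [0.689819   0.48059908 0.59479373]
low t [ 669.2 -150.9] 21.6 0.37 local 24.8 -31.9
low s [ 669.1 -150.4] 22.6 0.49 local 24.8 -31.4
low t [662.6 -87.2] 21.6 0.39 local 25.3 32.2
low s [662.9 -87.4] 23.2 0.8 local 25.7 31.9
high t [655.1 141.8] 21.9 0.16 local 6.2 -1.7
high s [656.9 142.5] 22.4 0.09 local 8.0 -1.0
```

View pics/m15.png

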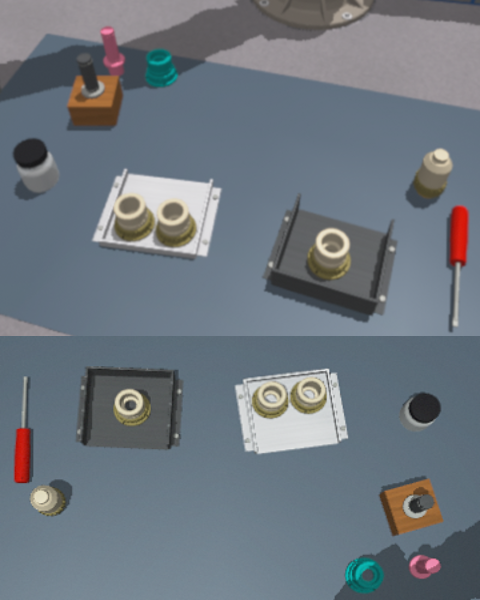

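Call:
arm_command(motion=[[0,0,0,0,0],[0,0,0,0,0],[0,0,0,0,0],[0,0,0,0,0]])

```text
t: 28.0
tcp_pos: [336.8, -495.3, 224.1]
ee_rot: [-0.592, 0.387, -0.387, 0.592]
force: [0.1, 0.2, -0.9]
opening: 0.497
```

```bash
python3 -c "
from h import *
print(close_job())"
```

```text
the job is handed in; nothing more can be done
None
```

All three shells are gauged and standing in their bays, the gauge is back in its stand, and the job is handed in at about 28 s of the 72 s allowed. No verdict was reported.

- **Right and middle shells (passed):** the plug went in 28 mm until the collar met the rim, at about 15 N. I slid both into the low-walled bay.
- **Left shell (failed):** the plug stopped at about 23 mm, at 23 N. A second, recentred try stopped at the same depth, so I slid it into the high-walled bay.

**Last checks:** in the top and scene pictures all shells stand upright, about 25 mm (low bay) and 6–8 mm (high bay) behind the bay middle, inside the limits. The gauge hangs with its collar on the stand. The plug, jar, screwdriver and look-alikes look undisturbed by eye. The arm is clear of everything.

**Disagreements:** the top and scene cameras differed by 1–2 mm on the shells and by up to 6 mm on where the bays are. I used averages, and the margins covered both. I did not measure how far the bystanders might have shifted.

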